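Unload the bench thickness gauge

ROBOT

A 6-joint arm with a two-finger parallel gripper is mounted at the origin on a cart in front of the work surface, level with it; the furniture and walls round the work are solid. World frame = base frame: x ahead of the robot, y to its left, z up, the work surface at z = 0. Lengths are in mm, angles in rad, forces in N, time in s.
With the tool pointing down it reaches from about 375 to 900 mm from the base axis. Payload 3.1 kg.
Tool frame: the origin (TCP) lies at the very end of the fingers, on their centre line; the grasp point (between the pads) lies 19 mm behind it; z points along the fingers, y is the direction in which the jaws open and shut (so a half turn about z gives the same grasp; the last joint's range is limited). The gripper opens to 85 mm and grips with 20 to 120 N. Pads are 22 mm wide; open, the fingers measure 114 mm over their backs; the gripper's body (76 mm by 85 mm) begins 54 mm behind the grasp point. The pads swing forward as they close: fully open they stand 13 mm farther back than shut.
Start: joints at [1.024, 0.527, 1.433, -0, 1.181, -0.178], TCP at [224.686, 583.192, 231.31] pointing down, gripper open.
Joint ranges: [-3.08, 3.08], [-0.75, 2.2], [0.22, 2.44], [-1.43, 4.57], [0, 2.65], [-2.85, 2.85]. Speed limits (rad/s): [2.79, 2.79, 3.14, 3.14, 3.14, 3.14].

INTERFACE

Orientations are given as a unit quaternion [x, y, z, w].
In Python, from workcell import readout, snapshot, robot, finder gives the robot as it stands.
- The arm moves only by the tool step_arm, never from a script. Its argument "targets" is a list of rows, each a list of 2 entries, a list of its own where there are three numbers: the shift along the tool's x, y, z in units of 40 mm (1.0 is 40 mm), then the turn about the tool's z in units of 6 degrees (1.0 is 6 degrees). In form: [[[x, y, z], roll], ...]. A call has exactly 8 rows; each row shifts and turns the commanded pose from where the row before left it, along the tool's axes as they then stand; what a row does not reach is not made up. A row lasts 1/10 s, in which the tool goes at most 50 mm and 8.59 degrees, less where a joint would pass 70% of its speed; a pose out of reach is approached as far as the arm can. A call is refused whole if a number of a shift passes 1 or a number of a turn 1, either way. A call with a gripper value outside its range is refused whole. "fingers" is the opening, from 0 (shut) to 1 (fully open), set as the call begins (left out, the last holds). The fingers move at their own pace and stop on an object; "force" is the grip in N (left out, the last holds). Time passes only in rows, so rows that do not move let the fingers close, or fill a call up. It gives the time, the measured TCP pose, the force and the opening at its end, in the units of the state.
- readout.observe(): the state, without advancing time (a new reading comes with each control period).
- snapshot(name): name is "scene" or "top"; returns a dict with "frame" (480x640x3 uint8, red, green, blue), "depth" (480x640 float32, mm along the optical axis (not along the pixel's ray), 0 where there is no reading), "fx", "fy", "cx", "cy" (pixels), "position" and "rotation" of the camera in the world. Camera axes: x right, y down, z forward; pixel columns grow to the right and rows downward; lengths in mm; the calibration is good to about 2 mm. A picture is of the moment at which its call begins.
- robot.finish_job(): hands the job in, once; it reports no verdict.
Trained networks look in the newest picture that a camera, given by its name, has taken for a name from the list of things; names that differ only in an ending like _2 or _b are one class to them, and where a whole thing is asked for, a point or a joint stands for the part that bears it (a point fixed in the world has none). Each returns a list of dicts, best first, with "p" (0 to 1); they miss things now and then, are a little off and sometimes report something else, mostly with a low value. They report only what shows in the picture. A call takes as long as a camera call.
- finder.search_frame(camera, label): "centre" ([column, row] in pixels, amid what is visible of it).
- finder.cut_out(camera, label): "mask" (480x640 bool, what is visible of it) and "centre" ([column, row] in pixels, amid what is visible of it).
- finder.pinpoint(camera, label): "centre" ([column, row] in pixels: a listed point, or the origin of a listed thing).
The state is a dict: "t": time; "joint_pos": joint angles; "dq": joint speeds; "tau": joint torques, N m; "tcp_pos": TCP position; "tool_rot": TCP orientation; "wrist_force": force on the tool from outside, world axes, zero at the start; "ft_torque": the same for the moment, N m; "finger_gap": finger opening in mm.
Only numpy, scipy, OpenCV 4.12 (cv2) and the standard library are available. Lean on these libraries where they do the work, as an engineer would, in place of code of your own. Each camera call takes 0.05 s, during which the arm holds its last target.

TASK

Unload the measured plate from the bench gauge. Slide the thumb latch in front of its clear hood to the right (towards the ledge) so that the hood springs open, push the top plate sideways off the two spacer plates until it lies fully on the ledge beside them - slide it, never lift or tip it, and leave the spacers where they are - and then shut the hood again so that the latch holds it.

Things in the scene. Friction and masses are not known exactly. Their poses are not given: they have to be found in the camera images.
- gauge: Bench thickness gauge: flat off-white housing 230 (x) x 224 (y) x 50 mm, fixed. Origin: centre of its underside; at yaw 0 its x points away from the robot, y left, z up. 'Gauge' numbers below: mm in this frame. Deck at z 50: hood and stack on its left part, aluminium ledge on its right. Left edge (y 78 to 107): flat read-out, free above. Locating pins 7 mm high stand round the lower spacer.
- plate: The measured plate: ground bright steel, 90 (x) x 60 (y) x 12 mm, 0.25 to 0.5 kg, four small screw holes, loose on top of the stack. Origin: centre of its underside, x along its length. At the start near gauge (-3, 30, 70), within 3 mm and 0.04 rad of it.
- spacer_high: Upper spacer plate, dark steel, 90 x 60 x 10 mm, loose under the measured plate, kept only by weight and friction. Origin: centre of its underside, at gauge z 60; its top is at z 70.
- spacer_low: Lower spacer plate, dark steel, 90 x 60 x 10 mm, on the deck between the locating pins. Origin: centre of its underside, at gauge (-3, 30, 50).
- ledge (a point): Centre of the ledge's flat top, gauge (-3, -60, 68.5), 1.5 mm below the top of the spacers; axes as the gauge. The ledge is 112 mm long in x and flat from gauge y -25 to -101, where a rib 6 mm high stops the plate; its near edge is chamfered from y -20. The gap of 20 mm between stack (y 0) and ledge is bridged by the plate as it slides.
- latch (a joint): Travel of the thumb latch, m: 0 = latched (rest), up to 0.012 as the tab is slid along the gauge's -y (to the right). A spring returns it when let go (3 N at rest, 5.5 N at the end). Beyond about 0.007 its bolt clears the hood's tongue and the hood springs up.
- latch_tab (a point): Centre of the top of the black ribbed thumb tab, moves with the latch; at rest gauge (-94, 30, 68.5). The tab is 16 (x) x 24 (y) mm, from z 54 to 68.5, on a slide 5 mm thick between rails 4 mm high; the deck left of the tab (gauge y over 42) is free above z 54. The hood's front wall is 24 mm behind the tab; the bolt's post, 22 mm high, is behind it to the right.
- hood (a joint): Angle of the hood, rad: 0 = shut, opens upward and away from the robot to 1.8. A light spring swings it open in about 1 s once unlatched and holds it open (about 1 N at the front edge). Pushed down fully to 0, its tongue drives the sloped bolt aside over the last 15 mm (about 6 N at the front edge) and the latch snaps over it by itself.
- hood_hinge (a point): Middle of the hinge axis, gauge (66, 30, 60); axis = gauge y. Shut, the hood reaches 128 mm from the axis towards the robot (gauge x -62 to 62), is 90 mm wide (y -15 to 75), its flat roof at z 92. On the roof, 52 mm from the axis, stands a black measuring head 38 mm across, 18 mm high. A steel tongue 14 mm long projects from the foot of the front wall.
- hood_edge (a point): Middle of the upper front edge of the hood's roof: 128 mm from the hinge axis and 32 mm above it when shut (gauge (-62, 30, 92)); moves with the hood. Axes: x along the roof towards the hinge side, z out of the roof.
- v_block: Bystander: grey hardened V-block, 60 x 44 x 42 mm, left of the gauge. Origin: centre of its underside.
- flange: Bystander: grey drilled flange, 60 mm across, 24 mm high, right of the gauge. Origin: centre of its underside.
- jar: Bystander: glass jar with a black cap, 46 mm across, 69 mm high, right of the gauge. Origin: centre of its underside.

How it is judged:
By the outcome, as a careful person would: the job done as asked, in the order asked, and still so for the second after the job is handed in, with the robot touching nothing.
It also fails if it takes over 48 s, if anything falls off the work surface, if the arm or the gripper's body presses on something with over 40 N, if the wrist force passes 120 N, or if a joint passes its speed limit or range.

## Working session

There is one attempt and no reset: what is moved stays moved. The work goes in short steps, Python scripts to look and compute and a tool call to move; the robot and the scene stay as the last step left them, time stands still between calls to the robot, and variables do not carry over. Pictures are saved under pics/ and viewed, and the job is handed in when it is done.

Besides the shell and the picture viewer there is one more tool, called after "Call:" as name(argument=value, ...), one argument or row to a line, values as JSON. step_arm: Moves the arm, as the interface text tells. Its arguments: {"type":"object","properties":{"targets":{"type":"array"},"fingers":{"type":"number"},"force":{"type":"number"}},"required":["targets"]}

```bash
ls; mkdir -p pics
cat > h.py <<'E'
import numpy as np, cv2
from workcell import readout, snapshot, robot, finder
from scipy.spatial.transform import Rotation as R
def save(s,n): cv2.imwrite('pics/'+n, cv2.cvtColor(s['frame'],cv2.COLOR_RGB2BGR))
def rot(s):
    r=np.array(s['rotation'],float)
    return R.from_quat(r).as_matrix() if r.shape==(4,) else r
def ray(s,px): 
    return rot(s)@np.array([(px[0]-s['cx'])/s['fx'],(px[1]-s['cy'])/s['fy'],1.])
def onz(s,px,z):
    d=ray(s,px);p=np.array(s['position'],float);return p+d*(z-p[2])/d[2]
def proj(s,P):
    q=rot(s).T@(np.array(P,float)-np.array(s['position']));return q[:2]/q[2]*[s['fx'],s['fy']]+[s['cx'],s['cy']]
E
python3 - <<'E'
from h import *
for c in ['scene','top']:
    s=snapshot(c); save(s,c+'0.png'); print(c,s['position'],s['rotation'],s['fx'],s['cx'])
    for l in ['gauge','latch_tab','hood_hinge','hood_edge','ledge','plate','spacer_low','v_block','flange','jar']:
        r=finder.pinpoint(c,l)
        print(l,[(np.round(x['centre'],1),round(x['p'],2)) for x in r[:2]])
print(readout.observe())
E
```

```text
pics
scene [ 163.76418946 -785.79721466  571.6047112 ] [ 0.84082812 -0.18778082  0.11070585 -0.49547014] 495.98203739319473 323.8133930885896
gauge [(array([326.1, 289. ]), 0.63)]
latch_tab [(array([280.1, 275.6]), 0.52)]
hood_hinge [(array([335.7, 248.5]), 0.77), (array([290.7, 258.7]), 0.31)]
hood_edge [(array([291.8, 255.9]), 0.73)]
ledge [(array([346.2, 274.9]), 0.89)]
plate []
spacer_low [(array([347. , 275.8]), 0.23)]
v_block [(array([240.2, 232. ]), 0.92)]
flange [(array([356.5, 392.4]), 0.61)]
jar [(array([456.8, 368.4]), 0.78), (array([337.1, 246.2]), 0.49)]
top [ 319.38876757  -19.69768222 1357.28590269] [ 0.71346205 -0.69618308  0.05911656 -0.05297409] 594.3478264266281 331.15650120065624
gauge [(array([332.1, 238. ]), 0.79)]
latch_tab [(array([331.7, 275.5]), 0.73)]
hood_hinge [(array([308.3, 210.3]), 0.64)]
hood_edge [(array([327.8, 262.4]), 0.63), (array([331.1, 278.1]), 0.5)]
ledge [(array([357.5, 228.5]), 0.77)]
plate []
spacer_low []
v_block [(array([186.6, 268.5]), 0.94), (array([331.2, 276.3]), 0.51)]
flange [(array([449.1, 272.7]), 0.91)]
jar [(array([459.1, 200.9]), 0.69), (array([330.5, 277.7]), 0.33)]
{'t': 1.1, 'joint_pos': array([ 1.02452882e+00,  5.27466793e-01,  1.43268068e+00,  1.98747152e-05,
        1.18136768e+00, -1.78472143e-01]), 'dq': array([-0.00065695, -0.00104042, -0.00015962, -0.00047043,  0.00014054,
        0.00184815]), 'tau': array([-3.43248375e-04, -4.42331815e+01, -1.78421384e+01, -3.09754842e-04,
        8.60159962e-04, -1.14277483e-06]), 'tcp_pos': array([224.67535063, 583.21998678, 231.3369864 ]), 'tool_rot': array([1.82866624e-01, 9.83137730e-01, 3.94903766e-05, 5.13928203e-06]), 'wrist_force': array([ 0.54941499,  0.02560086, -0.19615819]), 'ft_torque': array([-0.03453068, -0.00684675,  0.01829098]), 'finger_gap': 84.93275055226876}
```

View pics/scene0.png

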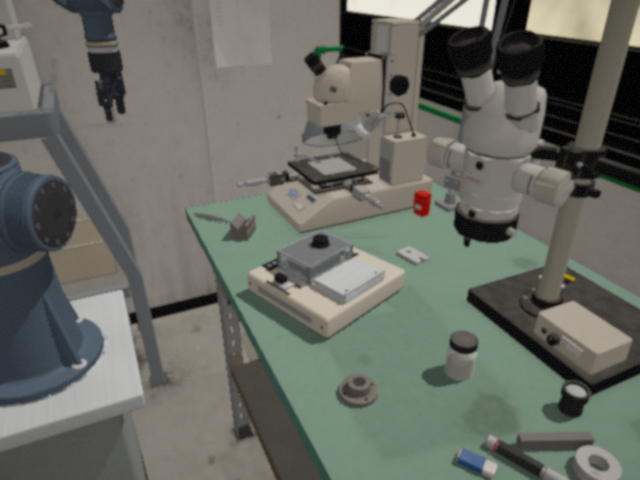

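View pics/top0.png

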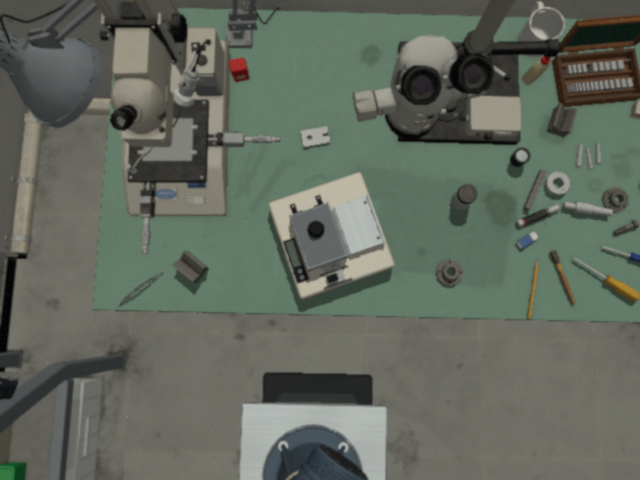

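```bash
cat >> h.py <<'E'
def cloud(s):
    d=s['depth'];v,u=np.mgrid[:480,:640]
    q=np.stack([(u-s['cx'])/s['fx']*d,(v-s['cy'])/s['fy']*d,d],-1)
    P=q@rot(s).T+np.array(s['position']);P[d==0]=np.nan;return P
E
python3 - <<'E'
from h import *
s=snapshot('top');P=cloud(s)
m=(P[...,2]>30)&(P[...,2]<110);m=m.astype(np.uint8)
m[:170]=0;m[300:]=0;m[:,:262]=0;m[:,402:]=0
n,l,st,_=cv2.connectedComponentsWithStats(m);k=1+np.argmax(st[1:,4]);m=l==k
r=cv2.minAreaRect(P[m][:,:2].astype(np.float32));print(r,m.sum())
print('table z',np.nanmedian(P[150:160,260:290,2]), np.nanmedian(P[280:300,420:430,2]))
r0=finder.cut_out('top','gauge');
M=r0[0]['mask'];print(M.sum(), r0[0]['p'])
# using mask with deck z for pixels
ys,xs=np.nonzero(M);Q=np.array([onz(s,(x,y),50.)[:2] for x,y in zip(xs,ys)],np.float32);print(cv2.minAreaRect(Q))
print(onz(s,[331.7,275.5],68.5),onz(s,[357.5,228.5],68.5),onz(s,[327.8,262.4],92),onz(s,[308.3,210.3],60),onz(s,[332.1,238],0))
s2=snapshot('scene')
print(onz(s2,[280.1,275.6],68.5),onz(s2,[346.2,274.9],68.5),onz(s2,[291.8,255.9],92),onz(s2,[335.7,248.5],60),onz(s2,[326.1,289],0))
c=s['frame'][165:310,255:405];c=cv2.resize(c,None,fx=4,fy=4,interpolation=cv2.INTER_CUBIC);cv2.imwrite('pics/z0.png',c[...,::-1])
c=s2['frame'][220:340,235:415];c=cv2.resize(c,None,fx=4,fy=4,interpolation=cv2.INTER_CUBIC);cv2.imwrite('pics/z1.png',c[...,::-1])
E
```

```text
((526.8651123046875, -28.301498413085938), (231.66302490234375, 225.322998046875), 20.775663375854492) 10084
table z 0.488754387206086 0.5691010555282219
10193 0.75
((525.066162109375, -28.56890869140625), (231.2910919189453, 224.2202606201172), 21.114076614379883)
[431.82374488 -31.87592745  68.5       ] [536.69682517 -86.17817259  68.5       ] [457.6128329  -22.65440909  92.        ] [576.36259632  23.46534226  60.        ] [524.51069534 -31.40686051   0.        ]
[426.31680212 -33.35962793  68.5       ] [540.48934705 -84.29159491  68.5       ] [459.58428119 -11.81649079  92.        ] [574.7609346   29.31894076  60.        ] [529.41013258 -19.27601792   0.        ]
```

View crops.

View pics/z0.png

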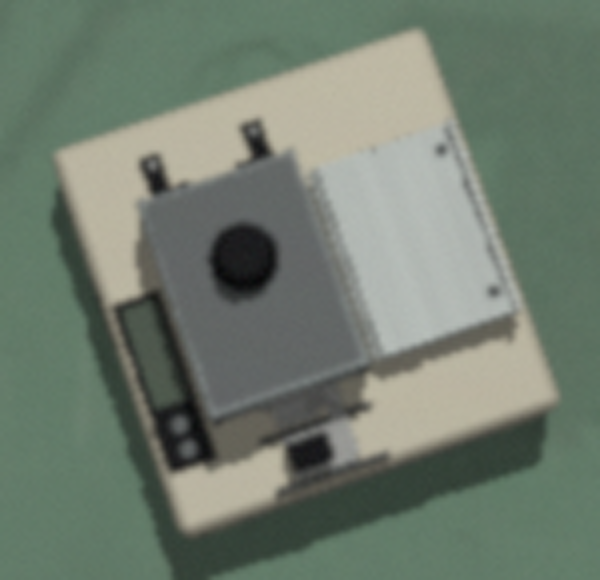

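View pics/z1.png

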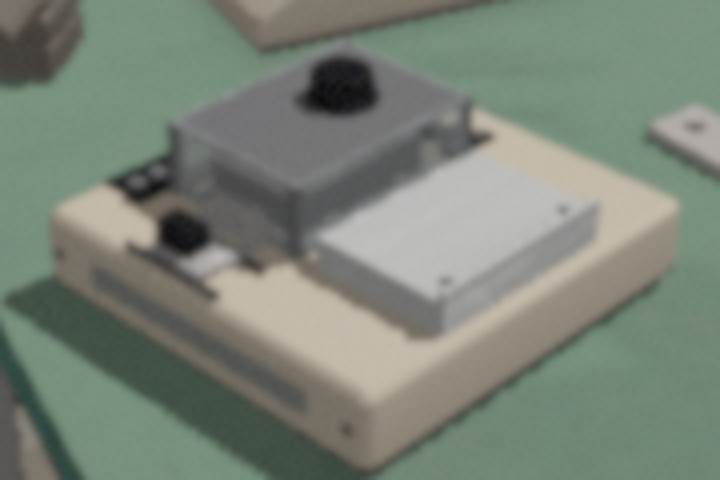

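```bash
cat >> h.py <<'E'
G=np.array([526.3,-28.4,0.]);YAW=0.364
RG=R.from_euler('z',YAW).as_matrix()
def g2w(p): return G+RG@np.array(p,float)
def w2g(p): return RG.T@(np.array(p,float)-G)
def need(p,st=None):
    st=st or readout.observe();T=R.from_quat(st['tool_rot']).as_matrix()
    return T.T@(g2w(p)-st['tcp_pos'])/40
def say(st=None):
    st=st or readout.observe();print('t',round(st['t'],2),'tcp g',np.round(w2g(st['tcp_pos']),1),'F g',np.round(RG.T@st['wrist_force'],1),'gap',round(st['finger_gap'],1),'q',np.round(st['joint_pos'],2))
E
python3 - <<'E'
from h import *
say()
st=readout.observe();T=R.from_quat(st['tool_rot']);p=st['tcp_pos'];tgt=g2w([-98,66,150])
# 8 roll rows, up to 16 rows
n=16;d=(tgt-p)/n
for i in range(8):
    print(np.round(T.as_matrix().T@d/40,2)); T=T*R.from_euler('z',6,degrees=True)
print('after',np.round(T.as_matrix().T@d/40,2), T.as_matrix().round(3))
for n,q in dict(tab=(-94,30,68.5),ledge=(-3,-60,68.5),edge=(-62,30,92),hinge=(66,30,60)).items(): print(n,g2w(q).round(1))
s=snapshot('top');P=cloud(s).reshape(-1,3);P=P[~np.isnan(P[:,0])]
m=(P[:,2]>120)&(P[:,0]>350)&(P[:,0]<950)
Q=P[m];Qg=(Q-G)@RG
# obstacles height >120 in bins of gauge frame
for a in range(-150,400,50):
    print(a,[int(Qg[(abs(Qg[:,0]-a)<25)&(abs(Qg[:,1]-b)<25),2].max(initial=0)) for b in range(-300,400,50)])
E
```

```text
t 1.25 tcp g [-64.1 678.9 231.3] F g [ 0.1 -1.5 -0.7] gap 85.3 q [ 1.02  0.53  1.43 -0.    1.18 -0.18]
[-0.6  -0.75  0.13]
[-0.68 -0.68  0.13]
[-0.74 -0.61  0.13]
[-0.8  -0.53  0.13]
[-0.85 -0.44  0.13]
[-0.89 -0.35  0.13]
[-0.93 -0.25  0.13]
[-0.95 -0.15  0.13]
after [-0.96 -0.05  0.13] [[-0.357  0.934  0.   ]
 [ 0.934  0.357 -0.   ]
 [-0.     0.    -1.   ]]
tab [427.8 -33.8  68.5]
ledge [544.9 -85.5  68.5]
edge [457.7 -22.4  92. ]
hinge [577.3  23.1  60. ]
-150 [0, 0, 0, 0, 0, 0, 0, 0, 0, 0, 0, 0, 0, 0]
-100 [0, 0, 0, 0, 0, 0, 0, 0, 0, 0, 0, 0, 0, 0]
-50 [0, 0, 0, 0, 0, 0, 0, 0, 0, 0, 0, 0, 0, 0]
0 [0, 0, 0, 0, 0, 0, 0, 0, 0, 0, 0, 0, 0, 0]
50 [479, 479, 0, 0, 0, 0, 0, 0, 0, 0, 0, 0, 0, 0]
100 [501, 504, 502, 495, 0, 0, 0, 0, 0, 0, 0, 0, 0, 0]
150 [499, 501, 504, 501, 310, 0, 0, 0, 0, 0, 0, 0, 0, 0]
200 [416, 421, 421, 345, 312, 0, 0, 0, 0, 0, 134, 134, 132, 122]
250 [0, 0, 330, 0, 0, 0, 0, 0, 0, 0, 336, 400, 412, 175]
300 [0, 0, 0, 0, 0, 0, 0, 0, 0, 131, 384, 387, 388, 143]
350 [0, 0, 0, 0, 0, 0, 0, 0, 202, 303, 389, 390, 387, 0]
```

Call:
step_arm(
  targets=[
    [[-0.6,-0.75,0.1],1],
    [[-0.68,-0.68,0.1],1],
    [[-0.74,-0.61,0.1],1],
    [[-0.8,-0.53,0.1],1],
    [[-0.85,-0.44,0.1],1],
    [[-0.89,-0.35,0.1],1],
    [[-0.93,-0.25,0.1],1],
    [[-0.95,-0.15,0.1],1],
  ],
  fingers=0,
  force=60,
)

```text
t: 2.1
tcp_pos: [318.3, 289.3, 199.5]
tool_rot: [0.568, 0.823, 0.0, 0.0]
wrist_force: [0.1, 0.2, 0.3]
finger_gap: -0.2
```

```bash
python3 -c "
from h import *
say();print(need([-98,66,100]))"
```

```text
t 2.1 tcp g [-81.3 370.9 199.5] F g [0.1 0.2 0.3] gap -0.2 q [ 0.48  0.32  1.94 -0.    0.88  0.12]
[-7.62381668 -0.40159256  2.48629773]
```

Call:
step_arm(
  targets=[
    [[-1,-0.05,0.2],0],
    [[-1,-0.05,0.2],0],
    [[-1,-0.05,0.3],0],
    [[-1,-0.05,0.4],0],
    [[-1,-0.05,0.4],0],
    [[-1,-0.05,0.4],0],
    [[-1,-0.05,0.4],0],
    [[-0.5,-0.05,0.2],0],
  ],
)

```text
t: 2.9
tcp_pos: [412.0, 1.5, 98.5]
tool_rot: [0.568, 0.823, 0.0, 0.001]
wrist_force: [0.2, 1.1, 0.1]
finger_gap: 0.1
```

```bash
python3 -c "
from h import *
say();print(need([-98,62,60]))"
```

```text
t 2.9 tcp g [-96.1  68.6  98.5] F g [0.6 1.  0.1] gap 0.1 q [-0.27  0.51  2.08 -0.    0.56 -0.63]
[-0.16440529 -0.04796727  0.96222247]
```

Call:
step_arm(
  targets=[
    [[0,-0.05,0.3],0],
    [[0,0,0.3],0],
    [[0,0,0.25],0],
    [[0,0,0.1],0],
    [[-0.1,0,0],0],
    [[-0.1,0,0],0],
    [[-0.1,0,0],0],
    [[0,0,0],0],
  ],
)

```text
t: 3.7
tcp_pos: [413.4, -8.1, 61.8]
tool_rot: [0.567, 0.824, 0.0, 0.001]
wrist_force: [0.3, -0.0, 0.2]
finger_gap: -0.2
```

```bash
python3 -c "
from h import *
say()"
```

```text
t 3.7 tcp g [-98.2  59.2  61.8] F g [ 0.2 -0.1  0.2] gap -0.2 q [-0.29  0.6   2.1  -0.    0.45 -0.66]
```

Call:
step_arm(
  targets=[
    [[-0.1,0,0],0],
    [[-0.1,0,0],0],
    [[-0.1,0,0],0],
    [[-0.1,0,0],0],
    [[0,0,0],0],
    [[0,0,0],0],
    [[0,0,0],0],
    [[0,0,0],0],
  ],
)

```text
t: 4.5
tcp_pos: [417.4, -22.1, 61.4]
tool_rot: [0.567, 0.824, -0.0, -0.001]
wrist_force: [-1.9, 2.0, 4.3]
finger_gap: -0.1
```

```bash
python3 -c "
from h import *
say();s=snapshot('scene');save(s,'s1.png')"
```

```text
t 4.5 tcp g [-99.5  44.7  61.4] F g [-1.   2.5  4.3] gap -0.1 q [-0.32  0.6   2.08 -0.    0.46 -0.69]
```

View pics/s1.png

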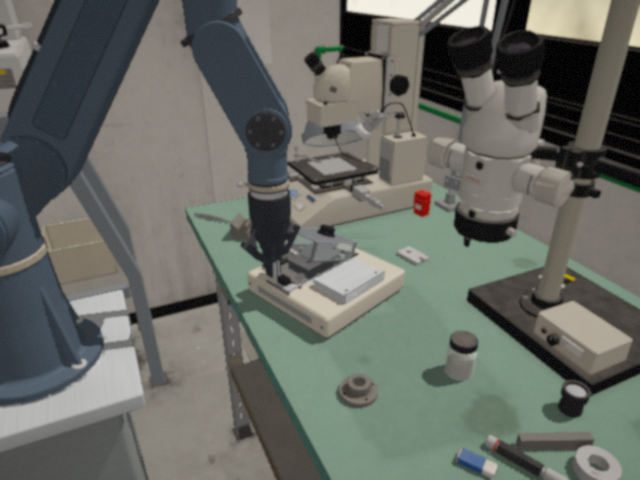

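Call:
step_arm(
  targets=[
    [[0,-0.3,0],0],
    [[0,-0.4,0],0],
    [[0,-0.4,0],0],
    [[0,-0.4,0],0],
    [[0,0,-0.5],0],
    [[0,0,-0.5],0],
    [[0,0,-0.5],0],
    [[0,0,-0.5],0],
  ],
)

```text
t: 5.35
tcp_pos: [363.0, -44.6, 142.1]
tool_rot: [0.567, 0.824, -0.0, 0.001]
wrist_force: [-0.1, -0.1, 0.2]
finger_gap: -0.2
```

```bash
python3 -c "
from h import *
say();s=snapshot('scene');save(s,'s2.png');
c=s['frame'][180:340,215:415];c=cv2.resize(c,None,fx=4,fy=3.75,interpolation=cv2.INTER_CUBIC);cv2.imwrite('pics/s2z.png',c[...,::-1])"
```

```text
t 5.35 tcp g [-158.4   43.   142.1] F g [-0.2 -0.1  0.2] gap -0.2 q [-0.43  0.37  2.15 -0.    0.62 -0.79]
```

View pics/s2z.png

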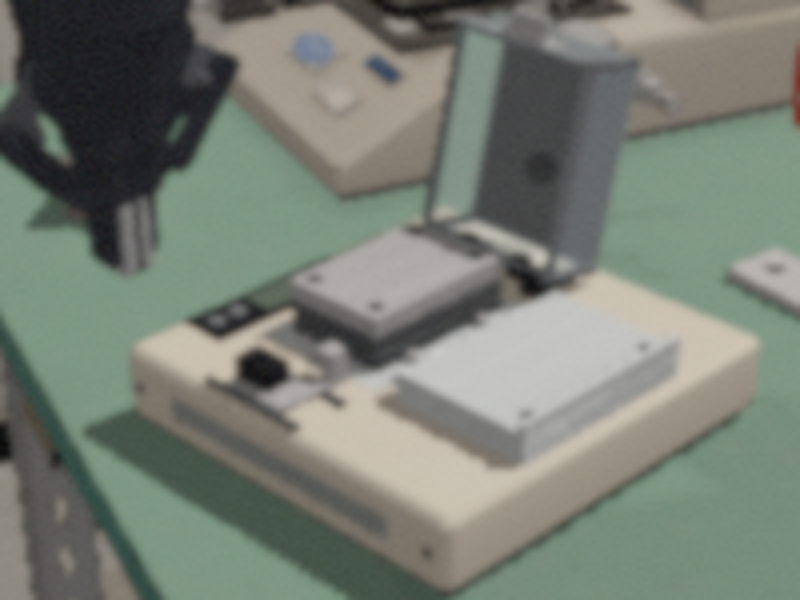

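```bash
python3 -c "
from h import *
s=snapshot('top');save(s,'t2.png')
r=finder.cut_out('top','plate')
for x in r[:2]:
    ys,xs=np.nonzero(x['mask']);Q=np.array([w2g(onz(s,(a,b),82))[:2] for a,b in zip(xs,ys)],np.float32);print(x['p'],cv2.minAreaRect(Q))
print(need([-6,85,150]),need([-6,85,74]))
c=s['frame'][165:310,255:405];c=cv2.resize(c,None,fx=4,fy=4,interpolation=cv2.INTER_CUBIC);cv2.imwrite('pics/t2z.png',c[...,::-1])"
```

```text
0.62 ((-1.9462738037109375, 32.784080505371094), (61.136260986328125, 91.21550750732422), 89.94619750976562)
0.47 ((106.66258239746094, 26.166353225708008), (98.68152618408203, 94.71900939941406), 88.04981994628906)
[ 1.05144722  3.79570256 -0.18877016] [1.0590747  3.78940446 1.71120409]
```

View pics/t2z.png

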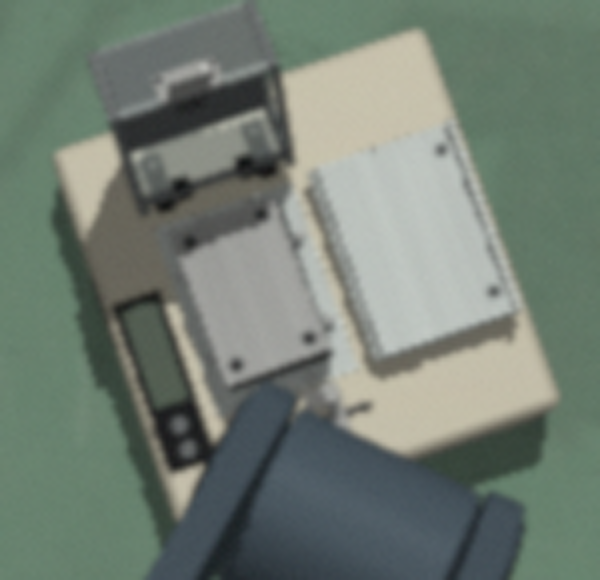

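Call:
step_arm(
  targets=[
    [[0.2,0.9,0],0],
    [[0.3,0.9,0],0],
    [[0.3,0.8,0],0],
    [[0.2,0.7,0.3],0],
    [[0.1,0.4,0.4],0],
    [[0,0.1,0.4],0],
    [[0,0,0.4],0],
    [[0,0,0.1],0],
  ],
)

```text
t: 6.3
tcp_pos: [487.1, 51.8, 74.5]
tool_rot: [0.567, 0.824, -0.001, -0.002]
wrist_force: [-1.1, -0.8, 0.1]
finger_gap: -0.3
```

```bash
python3 -c "
from h import *
say();print(need([-5,80,75]))"
```

```text
t 6.3 tcp g [-8.1 88.9 74.5] F g [-1.3 -0.3  0.1] gap -0.3 q [-0.12  0.61  1.89 -0.    0.64 -0.49]
[-0.22386811  0.07680185 -0.01241284]
```

Call:
step_arm(
  targets=[
    [[-0.2,0.05,0],0],
    [[-0.15,0.03,0],0],
    [[-0.1,0,0],0],
    [[-0.15,0,0],0],
    [[-0.15,0,0],0],
    [[-0.15,0,0],0],
    [[-0.15,0,0],0],
    [[-0.15,0,0],0],
  ],
)

```text
t: 7.1
tcp_pos: [508.3, 7.8, 77.6]
tool_rot: [0.567, 0.824, 0.0, -0.0]
wrist_force: [-1.2, 4.6, 2.8]
finger_gap: 0.3
```

```bash
python3 -c "
from h import *
say();s=snapshot('scene');
c=s['frame'][180:340,215:415];c=cv2.resize(c,None,fx=4,fy=3.75,interpolation=cv2.INTER_CUBIC);cv2.imwrite('pics/s3z.png',c[...,::-1])"
```

```text
t 7.1 tcp g [-3.9 40.2 77.6] F g [0.5 4.7 2.8] gap 0.3 q [-0.2   0.62  1.85  0.    0.67 -0.57]
```

View pics/s3z.png

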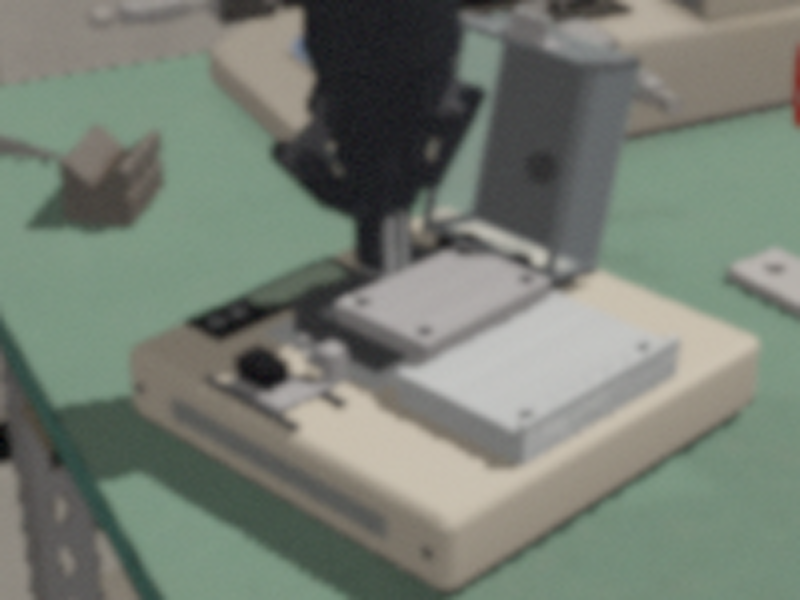

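```bash
python3 -c "
from h import *
say();s=snapshot('top');say()
r=finder.cut_out('top','plate')
say()
P=cloud(s);
for x in r[:2]:
    m=x['mask'];print(x['p'],np.nanmedian(P[m],0),w2g(np.nanmedian(P[m],0)))
    ys,xs=np.nonzero(m);Q=np.array([w2g(onz(s,(a,b),82))[:2] for a,b in zip(xs,ys)],np.float32);print(x['p'],cv2.minAreaRect(Q))
    e=cv2.erode(m.astype(np.uint8),np.ones((5,5)))>0;q=(P[e]-G)@RG;q=q[~np.isnan(q[:,0])];A=np.c_[q[:,:2],np.ones(len(q))];print('plane',np.linalg.lstsq(A,q[:,2],rcond=None)[0])
c=s['frame'][165:310,255:405];c=cv2.resize(c,None,fx=4,fy=4,interpolation=cv2.INTER_CUBIC);cv2.imwrite('pics/t3z.png',c[...,::-1])"
```

```text
t 7.15 tcp g [-3.3 38.9 77.6] F g [-0.  -0.7 -0.7] gap 0.0 q [-0.21  0.62  1.85 -0.    0.67 -0.57]
t 7.2 tcp g [-3.1 38.9 77.5] F g [ 0.2  0.3 -0.3] gap -0.4 q [-0.21  0.62  1.85 -0.    0.67 -0.57]
t 7.25 tcp g [-3.1 39.1 77.5] F g [-0.5  0.  -0. ] gap 0.3 q [-0.21  0.62  1.85 -0.    0.67 -0.57]
0.75 [501.47461021 -59.17434036  81.10356102] [-34.15496284 -19.91980212  81.10356102]
0.75 ((-35.018978118896484, -22.112096786499023), (26.10519027709961, 44.915199279785156), 41.60397720336914)
plane [-3.41472590e-02  2.06026696e-02  8.07408236e+01]
```

View pics/t3z.png

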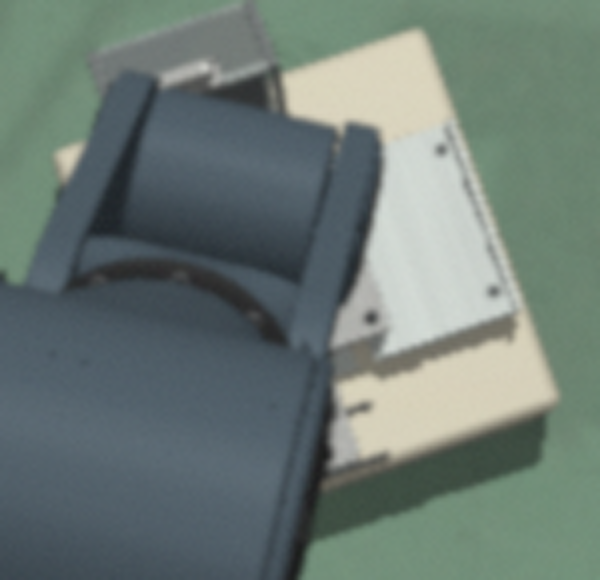

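Call:
step_arm(
  targets=[
    [[-0.05,0,0.04],0],
    [[-0.12,0,0.03],0],
    [[-0.12,0,0.01],0],
    [[-0.15,0,0],0],
    [[-0.15,0,0],0],
    [[-0.15,0,0],0],
    [[-0.15,0,0],0],
    [[-0.1,0,0],0],
  ],
)

```text
t: 8.05
tcp_pos: [523.0, -29.8, 74.0]
tool_rot: [0.567, 0.824, -0.0, 0.0]
wrist_force: [0.3, 0.8, -0.6]
finger_gap: 0.3
```

```bash
python3 -c "
from h import *
say();s=snapshot('scene');say()
c=s['frame'][180:340,215:415];c=cv2.resize(c,None,fx=4,fy=3.75,interpolation=cv2.INTER_CUBIC);cv2.imwrite('pics/s4z.png',c[...,::-1])"
```

```text
t 8.05 tcp g [-3.6 -0.2 74. ] F g [ 0.6  0.6 -0.6] gap 0.3 q [-0.27  0.64  1.81 -0.    0.69 -0.63]
t 8.1 tcp g [-3.4 -0.8 74.1] F g [-0.8 -0.   0.1] gap 0.0 q [-0.27  0.64  1.81 -0.    0.69 -0.64]
```

View pics/s4z.png

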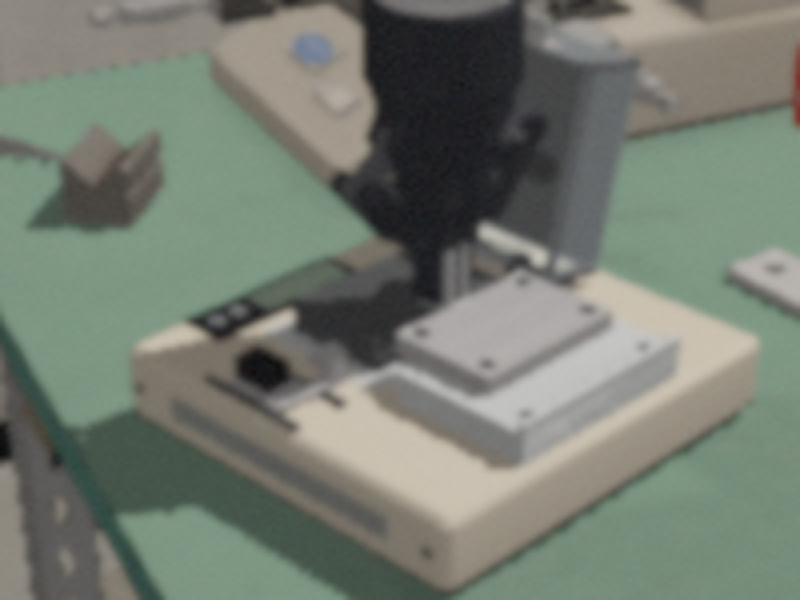

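Call:
step_arm(
  targets=[
    [[-0.08,0,0],0],
    [[-0.1,0,0],0],
    [[-0.1,0,0],0],
    [[-0.1,0,0],0],
    [[-0.1,0,0],0],
    [[-0.07,0,0],0],
    [[-0.03,0,0],0],
    [[0,0,0],0],
  ],
)

```text
t: 8.9
tcp_pos: [531.2, -51.1, 74.1]
tool_rot: [0.567, 0.824, -0.0, 0.0]
wrist_force: [0.2, 0.8, -0.2]
finger_gap: -0.1
```

```bash
python3 -c "
from h import *
say();s=snapshot('scene');say()
c=s['frame'][180:340,215:415];c=cv2.resize(c,None,fx=4,fy=3.75,interpolation=cv2.INTER_CUBIC);cv2.imwrite('pics/s5z.png',c[...,::-1])"
```

```text
t 8.9 tcp g [ -3.5 -23.   74.1] F g [ 0.4  0.7 -0.2] gap -0.1 q [-0.31  0.65  1.79 -0.    0.7  -0.67]
t 8.95 tcp g [ -3.4 -23.   74.2] F g [-0.4 -0.1  0.8] gap -0.0 q [-0.31  0.65  1.79 -0.    0.7  -0.67]
```

View pics/s5z.png

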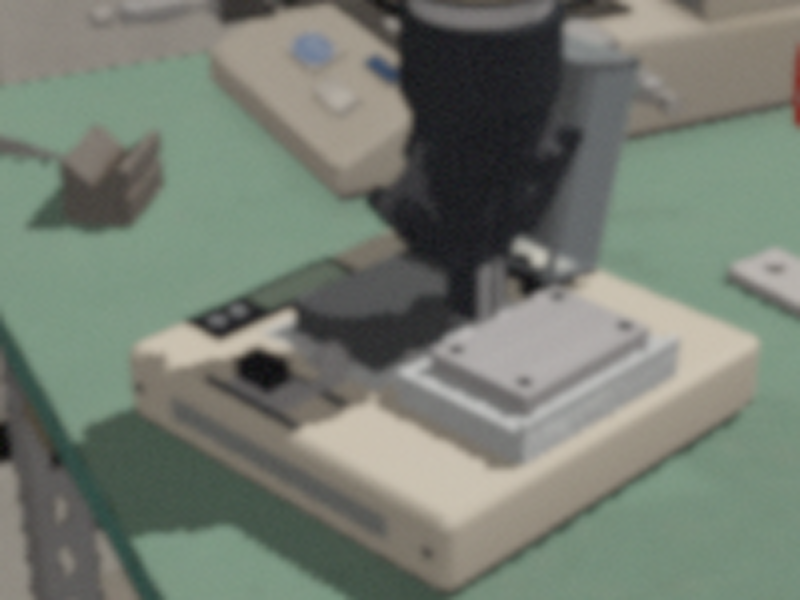

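Call:
step_arm(
  targets=[
    [[0.15,0,0],0],
    [[0.15,0,-0.1],0],
    [[0.1,0,-0.6],0],
    [[0.3,0,-0.9],0],
    [[0.7,-0.2,-0.9],0],
    [[1,-0.5,-0.8],0],
    [[1,-0.8,-0.6],0],
    [[1,-0.8,0],0],
  ],
)

```text
t: 9.75
tcp_pos: [392.6, 75.3, 227.3]
tool_rot: [0.567, 0.824, 0.002, 0.004]
wrist_force: [1.0, 1.5, 0.2]
finger_gap: -0.2
```

```bash
python3 -c "
from h import *
say();s=snapshot('top')
r=finder.cut_out('top','plate')
P=cloud(s)
for x in r[:2]:
    m=x['mask']
    ys,xs=np.nonzero(m);Q=np.array([w2g(onz(s,(a,b),80.5))[:2] for a,b in zip(xs,ys)],np.float32);print(x['p'],cv2.minAreaRect(Q))
    e=cv2.erode(m.astype(np.uint8),np.ones((5,5)))>0;q=(P[e]-G)@RG;q=q[~np.isnan(q[:,0])];A=np.c_[q[:,:2],np.ones(len(q))];print('plane',np.linalg.lstsq(A,q[:,2],rcond=None)[0],q.mean(0))
c=s['frame'][165:310,255:405];c=cv2.resize(c,None,fx=4,fy=4,interpolation=cv2.INTER_CUBIC);cv2.imwrite('pics/t4z.png',c[...,::-1])"
```

```text
t 9.75 tcp g [-88.  144.5 227.3] F g [1.5 1.  0.2] gap -0.2 q [-0.09  0.23  1.97  0.    0.93 -0.46]
0.95 ((-2.2841224670410156, -65.51728057861328), (62.71311950683594, 91.36187744140625), 89.36460876464844)
plane [-3.52108277e-03  1.28353216e-02  8.21016709e+01] [ -2.82328111 -64.89518066  81.2786614 ]
0.31 ((-84.94256591796875, 23.307785034179688), (36.0927619934082, 43.72486114501953), 88.74679565429688)
plane [ 0.32266829  0.70782392 79.49111034] [-92.72138407  22.27910715  65.34254447]
```

View pics/t4z.png

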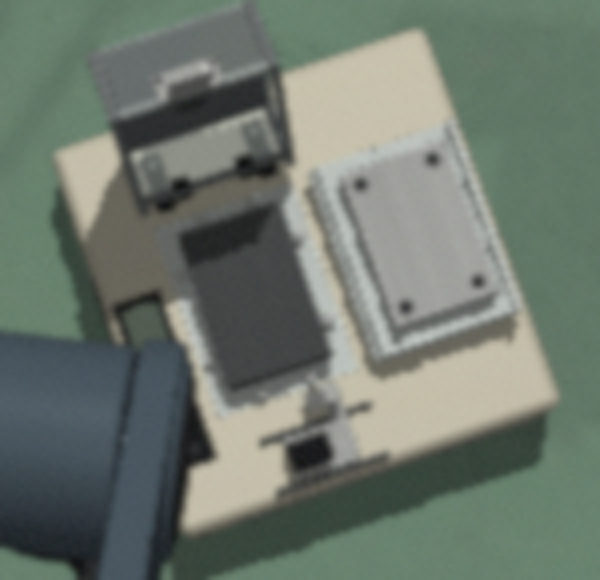

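```bash
python3 -c "
from h import *
s=snapshot('top');P=cloud(s)
q=(P.reshape(-1,3)-G)@RG
m=(q[:,0]>60)&(q[:,0]<150)&(q[:,1]>-30)&(q[:,1]<90)&(q[:,2]>110);Q=q[m]
print(m.sum(),Q.min(0),Q.max(0),np.percentile(Q[:,2],[5,50,95]))
for y in (-15,30,75):
  print((proj(s,g2w([126,y,177]))-[255,165])*4,(proj(s,g2w([95,y,185]))-[255,165])*4)
print(need([155,35,230]))
"
```

```text
924 [ 68.64519539 -16.07809759 110.75489501] [127.71119084  75.3380149  205.28694853] [145.85893878 182.84584786 193.48502785]
[252.24062946  -2.26914277] [272.28217183  49.38791427]
[169.09681758  25.98992283] [188.32736029  78.05956584]
[85.56661934 54.38031411] [103.97835815 106.86583859]
[-2.83441797  6.17802905 -0.14126431]
```

```bash
python3 -c "
from h import *
st=readout.observe();T=R.from_quat(st['tool_rot']);d=(g2w([155,35,240])-st['tcp_pos'])/13
for i in range(15):
    print(np.round(T.as_matrix().T@d/40,2).tolist()); T=T*R.from_euler('z',6,degrees=True)
"
```

```text
[-0.22, 0.48, -0.03]
[-0.17, 0.5, -0.03]
[-0.11, 0.51, -0.03]
[-0.06, 0.52, -0.03]
[-0.01, 0.52, -0.03]
[0.05, 0.52, -0.03]
[0.1, 0.51, -0.03]
[0.16, 0.5, -0.03]
[0.21, 0.48, -0.03]
[0.26, 0.46, -0.03]
[0.3, 0.43, -0.03]
[0.35, 0.39, -0.03]
[0.38, 0.35, -0.03]
[0.42, 0.31, -0.03]
[0.45, 0.27, -0.03]
```

Call:
step_arm(
  targets=[
    [[-0.22,0.48,-0.1],1],
    [[-0.17,0.5,-0.1],1],
    [[-0.11,0.51,-0.1],1],
    [[-0.06,0.52,-0.05],1],
    [[0,0.52,0],1],
    [[0.05,0.52,0],1],
    [[0.1,0.51,0],1],
    [[0.16,0.5,0],1],
  ],
)

```text
t: 10.7
tcp_pos: [560.5, 63.6, 238.3]
tool_rot: [0.854, 0.52, 0.0, 0.0]
wrist_force: [0.8, 0.4, 0.9]
finger_gap: -0.4
```

Call:
step_arm(
  targets=[
    [[0.21,0.48,0],1],
    [[0.26,0.46,0],1],
    [[0.3,0.43,0],1],
    [[0.35,0.39,0],1],
    [[0.38,0.35,0],1],
    [[0,0,0],1],
    [[0,0,0],1],
    [[0,0,0],0],
  ],
)

```text
t: 11.5
tcp_pos: [663.9, 57.0, 237.9]
tool_rot: [0.983, 0.181, 0.0, 0.0]
wrist_force: [0.3, 0.6, -0.6]
finger_gap: -0.3
```

```bash
python3 -c "
from h import *
say();print(need([150,32,155]))
s=snapshot('scene')
c=s['frame'][100:340,215:515];c=cv2.resize(c,None,fx=2.5,fy=2.5,interpolation=cv2.INTER_CUBIC);cv2.imwrite('pics/s6z.png',c[...,::-1])"
```

```text
t 11.5 tcp g [159.   30.8 237.9] F g [ 0.5  0.4 -0.6] gap -0.3 q [-0.08  0.58  1.31 -0.    1.25  1.12]
[-0.22627028 -0.03010268  2.07207426]
```

View pics/s6z.png

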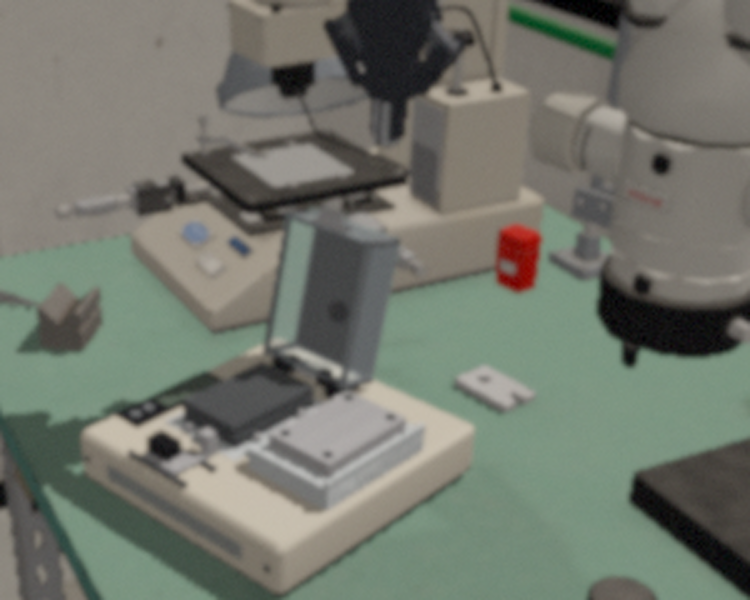

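Call:
step_arm(
  targets=[
    [[0,0,0.4],0],
    [[0,0,0.5],0],
    [[0,0,0.5],0],
    [[0,0,0.4],0],
    [[0,0,0.2],0],
    [[-0.1,0,0.05],0],
    [[-0.1,0,0],0],
    [[0,0,0],0],
  ],
)

```text
t: 12.35
tcp_pos: [655.5, 54.4, 157.3]
tool_rot: [0.983, 0.182, 0.0, 0.0]
wrist_force: [-0.0, 0.6, -0.6]
finger_gap: -0.1
```

```bash
python3 -c "
from h import *
say()
H=np.array([66,60.])
def pt(th,s,h=32): return H+s*np.array([-np.cos(th),np.sin(th)])+h*np.array([np.sin(th),np.cos(th)])
for th in np.arange(1.8,-.01,-.1): print(round(th,1),'edge',pt(th,128).round(),'c',pt(th,120).round(), 'tip centre',(pt(th,120)+[11,0]).round(1))
"
```

```text
t 12.35 tcp g [150.2  31.4 157.3] F g [ 0.2  0.6 -0.6] gap -0.1 q [-0.09  0.65  1.41 -0.    1.07  1.12]
1.8 edge [126. 177.] c [124. 170.] tip centre [135.4 169.6]
1.7 edge [114. 183.] c [113. 175.] tip centre [124.2 174.9]
1.6 edge [102. 187.] c [101. 179.] tip centre [112.5 179. ]
1.5 edge [ 89. 190.] c [ 89. 182.] tip centre [100.4 182. ]
1.4 edge [ 76. 192.] c [ 77. 184.] tip centre [ 88.1 183.7]
1.3 edge [ 63. 192.] c [ 65. 184.] tip centre [ 75.7 184.2]
1.2 edge [ 49. 191.] c [ 52. 183.] tip centre [ 63.3 183.4]
1.1 edge [ 36. 189.] c [ 40. 181.] tip centre [ 51.1 181.5]
1.0 edge [ 24. 185.] c [ 28. 178.] tip centre [ 39.1 178.3]
0.9 edge [ 12. 180.] c [ 16. 174.] tip centre [ 27.5 173.9]
0.8 edge [ -0. 174.] c [  5. 168.] tip centre [ 16.4 168.4]
0.7 edge [-11. 167.] c [ -5. 162.] tip centre [  5.8 161.8]
0.6 edge [-22. 159.] c [-15. 154.] tip centre [ -4.  154.2]
0.5 edge [-31. 149.] c [-24. 146.] tip centre [-13.  145.6]
0.4 edge [-39. 139.] c [-32. 136.] tip centre [-21.1 136.2]
0.3 edge [-47. 128.] c [-39. 126.] tip centre [-28.2 126. ]
0.2 edge [-53. 117.] c [-45. 115.] tip centre [-34.3 115.2]
0.1 edge [-58. 105.] c [-50. 104.] tip centre [-39.2 103.8]
-0.0 edge [-62.  92.] c [-54.  92.] tip centre [-43.  92.]
```

Call:
step_arm(
  targets=[
    [[-0.25,0,0],0],
    [[-0.25,0,-0.05],0],
    [[-0.25,0,-0.1],0],
    [[-0.25,0,-0.1],0],
    [[-0.25,0,-0.08],0],
    [[-0.25,0,-0.03],0],
    [[-0.25,0,-0.02],0],
    [[-0.25,0,0],0],
  ],
)

```text
t: 13.15
tcp_pos: [580.2, 25.8, 172.1]
tool_rot: [0.983, 0.182, 0.0, 0.0]
wrist_force: [0.9, 1.4, 1.9]
finger_gap: -0.2
```

```bash
python3 -c "
from h import *
say();s=snapshot('scene')
c=s['frame'][100:340,215:515];c=cv2.resize(c,None,fx=2.5,fy=2.5,interpolation=cv2.INTER_CUBIC);cv2.imwrite('pics/s7z.png',c[...,::-1])"
```

```text
t 13.15 tcp g [ 69.7  31.5 172.1] F g [1.3 1.  1.9] gap -0.2 q [-0.15  0.54  1.6   0.    0.99  1.06]
```

View pics/s7z.png

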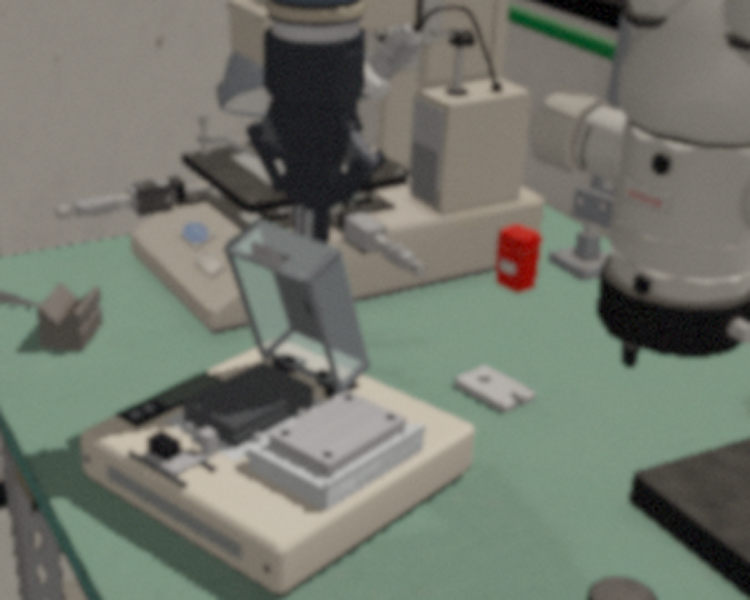

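Call:
step_arm(
  targets=[
    [[-0.22,0,0],0],
    [[-0.22,0,0],0],
    [[-0.22,0,0.02],0],
    [[-0.19,0,0.05],0],
    [[-0.19,0,0.07],0],
    [[-0.19,0,0.08],0],
    [[-0.26,0,0.14],0],
    [[-0.26,0,0.15],0],
  ],
)

```text
t: 14.0
tcp_pos: [514.8, 0.7, 150.8]
tool_rot: [0.983, 0.182, 0.0, 0.0]
wrist_force: [1.6, 0.4, 0.1]
finger_gap: 0.4
```

```bash
python3 -c "
from h import *
say();s=snapshot('scene')
c=s['frame'][100:340,215:515];c=cv2.resize(c,None,fx=2.5,fy=2.5,interpolation=cv2.INTER_CUBIC);cv2.imwrite('pics/s8z.png',c[...,::-1])"
```

```text
t 14.0 tcp g [ -0.4  31.3 150.8] F g [ 1.7 -0.2  0.1] gap 0.4 q [-0.22  0.5   1.79 -0.    0.86  0.99]
```

View pics/s8z.png

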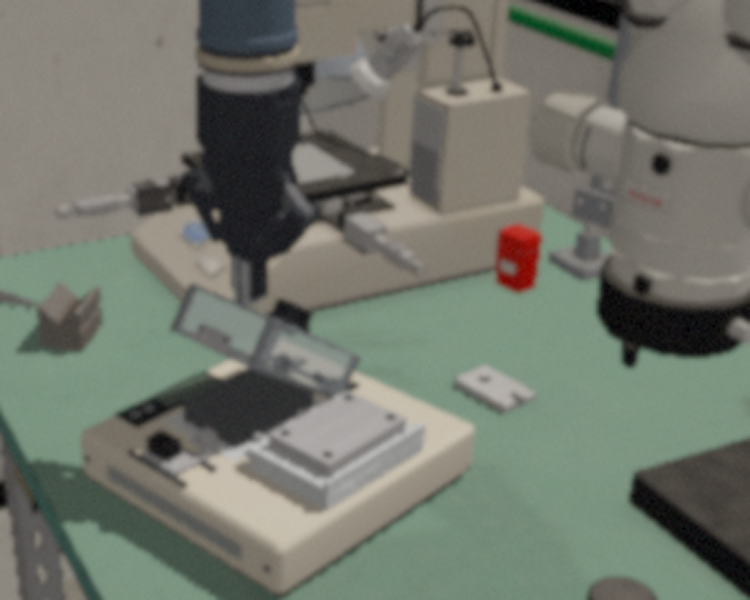

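Call:
step_arm(
  targets=[
    [[-0.16,0,0.12],0],
    [[-0.16,0,0.13],0],
    [[-0.15,0,0.14],0],
    [[-0.12,0,0.16],0],
    [[-0.11,0,0.17],0],
    [[-0.1,0,0.17],0],
    [[-0.07,0,0.12],0],
    [[-0.07,0,0.12],0],
  ],
)

```text
t: 14.85
tcp_pos: [480.2, -12.4, 105.5]
tool_rot: [0.983, 0.182, 0.0, -0.0]
wrist_force: [1.3, -0.0, 0.4]
finger_gap: 0.2
```

```bash
python3 -c "
from h import *
say()"
```

```text
t 14.85 tcp g [-37.4  31.3 105.5] F g [ 1.2 -0.5  0.4] gap 0.2 q [-0.26  0.55  1.9   0.    0.69  0.95]
```

Now press down to z ≈ 92.

Call:
step_arm(
  targets=[
    [[-0.03,0,0.06],0],
    [[-0.03,0,0.06],0],
    [[-0.02,0,0.06],0],
    [[0,0,0.06],0],
    [[0,0,0.05],0],
    [[0,0,0.05],0],
    [[0,0,0],0],
    [[0,0,0],0],
  ],
)

```text
t: 15.65
tcp_pos: [476.8, -13.4, 92.2]
tool_rot: [0.983, 0.182, -0.001, -0.0]
wrist_force: [-1.2, 0.3, 1.2]
finger_gap: 0.1
```

```bash
python3 -c "
from h import *
say()"
```

```text
t 15.65 tcp g [-40.9  31.6  92.2] F g [-1.   0.7  1.2] gap 0.1 q [-0.26  0.57  1.92 -0.    0.65  0.94]
```

Call:
step_arm(
  targets=[
    [[0,0,0.03],0],
    [[0,0,0.02],0],
    [[0,0,0],0],
    [[0,0,0],0],
    [[0,0,0],0],
    [[0,0,0],0],
    [[0,0,0],0],
    [[0,0,0],0],
  ],
)

```text
t: 16.45
tcp_pos: [476.7, -13.5, 90.9]
tool_rot: [0.983, 0.182, -0.001, -0.0]
wrist_force: [-3.2, -0.9, 9.0]
finger_gap: -0.4
```

```bash
python3 -c "
from h import *
say();s=snapshot('scene')
c=s['frame'][180:340,215:415];c=cv2.resize(c,None,fx=4,fy=3.75,interpolation=cv2.INTER_CUBIC);cv2.imwrite('pics/s9z.png',c[...,::-1])"
```

```text
t 16.45 tcp g [-41.1  31.6  90.9] F g [-3.3  0.3  9. ] gap -0.4 q [-0.26  0.57  1.92 -0.    0.65  0.94]
```

View pics/s9z.png

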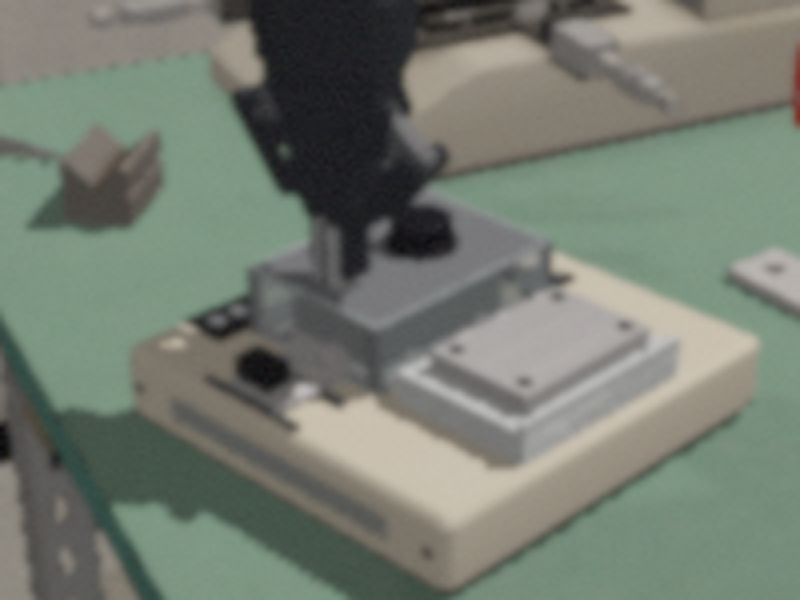

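Call:
step_arm(
  targets=[
    [[0,0,0.03],0],
    [[0,0,0.03],0],
    [[0,0,0],0],
    [[0,0,0],0],
    [[0,0,0],0],
    [[0,0,0],0],
    [[0,0,0],0],
    [[0,0,0],0],
  ],
)

```text
t: 17.3
tcp_pos: [476.3, -13.7, 89.4]
tool_rot: [0.983, 0.182, -0.001, 0.0]
wrist_force: [-4.5, -0.4, 17.8]
finger_gap: -0.0
```

```bash
python3 -c "
from h import *
say()"
```

```text
t 17.3 tcp g [-41.4  31.6  89.4] F g [-4.3  1.3 17.8] gap -0.0 q [-0.26  0.57  1.92 -0.    0.65  0.94]
```

Call:
step_arm(
  targets=[
    [[0,0,-0.05],0],
    [[0,0,-0.1],0],
    [[0,0,-0.1],0],
    [[0,0,-0.3],0],
    [[0,0,-0.6],0],
    [[0,0,-0.8],0],
    [[-0.5,-0.5,-0.8],0],
    [[-1,-1,-0.5],0],
  ],
)

```text
t: 18.1
tcp_pos: [412.6, 16.0, 217.1]
tool_rot: [0.983, 0.181, 0.004, 0.002]
wrist_force: [-0.2, -0.0, 1.3]
finger_gap: -0.1
```

Call:
step_arm(
  targets=[
    [[-0.7,-1,0],0],
    [[-0.5,-1,0],0],
    [[-0.3,-1,0],0],
    [[0,-0.5,0],0],
    [[0,0,0],0],
    [[0,0,0],0],
    [[0,0,0],0],
    [[0,0,0],0],
  ],
)

```text
t: 18.9
tcp_pos: [303.4, 125.9, 214.7]
tool_rot: [0.984, 0.181, 0.0, 0.0]
wrist_force: [0.2, -0.5, -0.1]
finger_gap: -0.2
```

```bash
python3 -c "
from h import *
say();s=snapshot('scene')
c=s['frame'][180:340,215:415];c=cv2.resize(c,None,fx=4,fy=3.75,interpolation=cv2.INTER_CUBIC);cv2.imwrite('pics/s10z.png',c[...,::-1])
s=snapshot('top');P=cloud(s);q=(P.reshape(-1,3)-G)@RG
m=(abs(q[:,1]-30)<40)&(q[:,0]>-55)&(q[:,0]<-10);print('roof z',np.nanmedian(q[m],0));m=(abs(q[:,1]-30)<40)&(q[:,0]>45)&(q[:,0]<58);print(np.nanmedian(q[m],0))
r=finder.cut_out('top','plate')
for x in r[:1]:
    ys,xs=np.nonzero(x['mask']);Q=np.array([w2g(onz(s,(a,b),80.5))[:2] for a,b in zip(xs,ys)],np.float32);print(x['p'],cv2.minAreaRect(Q))
for x in finder.pinpoint('top','latch_tab')[:1]: print(x['p'],w2g(onz(s,x['centre'],68.5)))
c=s['frame'][165:310,255:405];c=cv2.resize(c,None,fx=4,fy=4,interpolation=cv2.INTER_CUBIC);cv2.imwrite('pics/t10z.png',c[...,::-1])"
```

```text
t 18.9 tcp g [-153.4  223.6  214.7] F g [ 0.1 -0.5 -0.1] gap -0.2 q [ 0.05  0.15  2.14 -0.    0.85  1.26]
roof z [-32.59260915  30.12030397  93.19564176]
[51.53596653 29.57671823 92.81943766]
0.66 ((-1.61871337890625, -64.67928314208984), (89.59516906738281, 60.070152282714844), 0.6053555011749268)
0.72 [-86.59367376  28.8878863   68.5       ]
```

View pics/s10z.png

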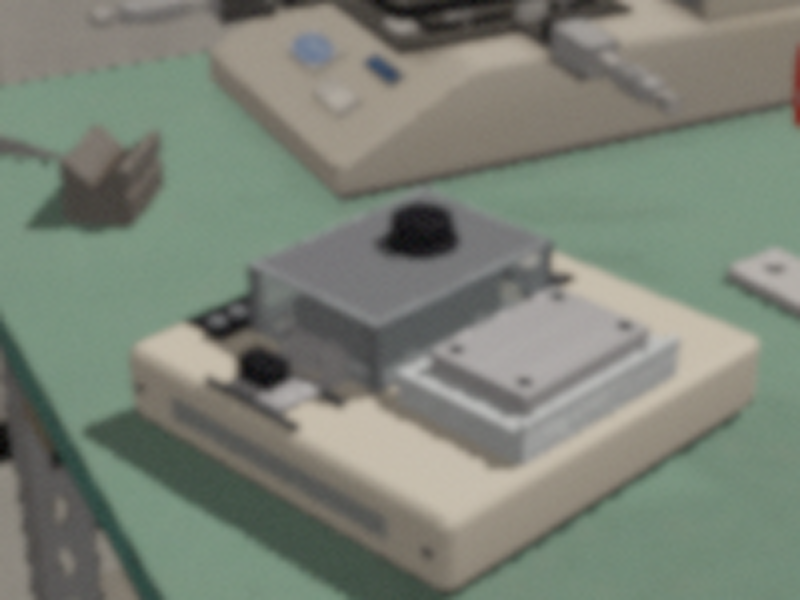

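View pics/t10z.png

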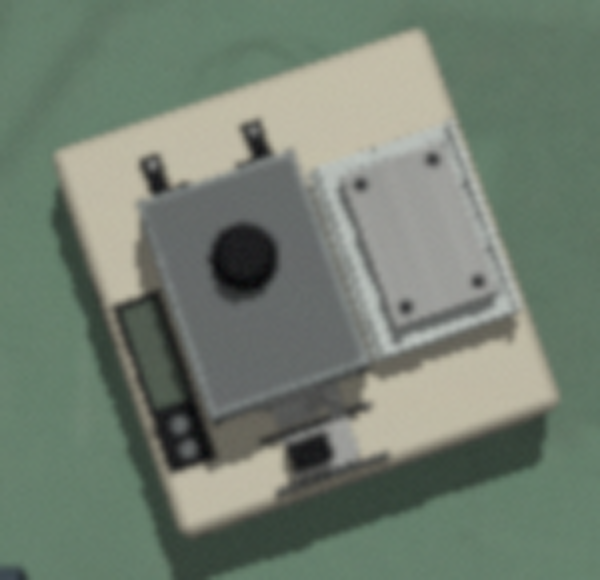

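The hood has stayed shut with the latch back at rest, and the plate lies flat on the ledge. I'm handing in now.

```bash
python3 -c "
from h import *
print(robot.finish_job())"
```

```text
the job is handed in; nothing more can be done
None
```

The measured plate is unloaded onto the ledge, the hood is shut again with its latch holding, and the job was handed in at about 19 s of the 48 s allowed.

**What I did:** I slid the latch right so the hood sprang open. Next I pushed the plate sideways off the spacers onto the ledge. Then I swung the hood down from behind with the closed fingers and pressed it shut.

**Last checks, with the arm clear of everything:**
- **Hood:** the roof is level at about z 93 mm front and back, and it stayed down about 1 s after I let go.
- **Latch:** in the picture the tab is back at its rest place. The network put it about 7 mm off in gauge x, a direction the latch cannot move in, so I took that as finder error.
- **Plate:** it lies at about gauge (-2, -65), spanning y -35 to -95, so it is wholly on the flat of the ledge. It is aligned with the gauge to about 0.01 rad.
- **Spacers:** they looked undisturbed in the pictures taken before the hood was shut. I did not measure them.

**Worth noting:**
- **Hood opening:** the hood first sprang up against the gripper with about 4 N, and opened fully once I backed away.
- **Plate push:** the fingertips rose about 3 mm during the first push, so I lowered them again before continuing. The plate looked flat in every picture.
- **Closing force:** the highest force I read when pressing the hood shut was about 18 N.

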